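# Fit the green button tray onto its display stand

## Robot

A 6-joint arm with a two-finger parallel gripper is mounted at the origin on the work surface. World frame = base frame: x ahead of the robot, y to its left, z up, the work surface at z = 0. Lengths are in mm, angles in rad, forces in N, time in s.
With the tool pointing down it reaches from about 275 to 750 mm from the base axis. Payload 10.2 kg.
Tool frame: the origin (TCP) lies between the finger pads; the fingertips stand 17 mm ahead of it and the grasp point (between the pads) lies 2 mm behind it; y points along the fingers, x is the direction in which the jaws open and shut, and the axes are right-handed (so a half turn about y gives the same grasp; the last joint's range is limited). The gripper opens to 85 mm and grips with 20 to 120 N. Pads are 22 mm wide; open, the fingers measure 114 mm over their backs; the gripper's body (76 mm by 85 mm) begins 54 mm behind the grasp point. The pads swing forward as they close: fully open they stand 13 mm farther back than shut.
Start: joints at [-1.557, 0.313, 1.498, -0, 1.331, -0.223], TCP at [123.148, -510.359, 248.294] pointing down, gripper open.
Joint ranges: [-2.94, 2.94], [-0.97, 2.17], [0.19, 2.56], [-1.23, 4.37], [0.02, 3.11], [-2.88, 2.88]. Speed limits (rad/s): [2.39, 2.39, 3.01, 3.14, 3.14, 3.14].

## Interface

Orientations are given as a unit quaternion [w, x, y, z].
In Python, from rig import ctrl gives the robot as it stands.
- The arm moves only by the tool jog_arm, never from a script. Its argument "targets" is a list of rows, each an object with "offset": the shift along the tool's x, y, z in m, a list of three; "yaw": the turn about the tool's y in rad. In form: [{"offset": [dx, dy, dz], "yaw": yaw}, ...]. A call has 1 to 12 rows; each row is the pose to reach, as a shift and turn from the pose measured when the call began, along the tool's axes at that moment; what a row does not reach only later rows make up. A row lasts 1/12 s, in which the tool goes at most 41.7 mm and 7.16 degrees, less where a joint would pass 70% of its speed; a pose out of reach is approached as far as the arm can. A call with a gripper value outside its range is refused whole. "fingers" is the finger opening in m, from 0 to 0.0854, set as the call begins (left out, the last holds). The fingers move at their own pace and stop on an object; "grip_force" is the grip in N (left out, the last holds). Time passes only in rows, so rows that repeat a pose let the fingers close. It gives the time, the measured TCP pose, the force and the opening at its end, in the units of the state.
- ctrl.sense(): the state, without advancing time (a new reading comes with each control period).
- ctrl.capture(name): name is "scene" or "top" or "wrist"; returns a dict with "img" (400x640x3 uint8, red, green, blue), "intrinsics" (3x3 intrinsics, pixels), "k1" (the pictures are not rectified: a ray, as slopes to the right and down, at radius r is drawn at 1 + k1 r^2 times it, then the intrinsics apply), "T" (4x4, takes a point from camera to world coordinates); the wrist camera has in their place "mount" (4x4, takes a point from camera to tool coordinates, whose origin is the TCP and whose axes are the tool frame's). Camera axes: x right, y up, looking along -z (the intrinsics and any distortion apply to the point x, -y, -z); pixel columns grow to the right and rows downward; lengths in mm; the calibration is good to about 2 mm. A picture is of the moment at which its call begins: read the wrist's pose just before it. There is no depth.
- ctrl.finish_job(): hands the job in, once; it reports no verdict.
Trained networks look in the newest picture that a camera, given by its name, has taken for a name from the list of things; names that differ only in an ending like _2 or _b are one class to them, and where a whole thing is asked for, a point or a joint stands for the part that bears it (a point fixed in the world has none). Each returns a list of dicts, best first, with "score" (0 to 1); they miss things now and then, are a little off and sometimes report something else, mostly with a low value. They report only what shows in the picture. A call takes as long as a camera call. They do not tell look-alikes from the thing itself.
- ctrl.boxes_of(camera, target): "box" ([left, top, right, bottom] in pixels, round what is visible of it).
- ctrl.regions_of(camera, target): "region" (400x640 bool, what is visible of it) and "box" ([left, top, right, bottom] in pixels, round what is visible of it).
The state is a dict: "time_s": time; "joints": joint angles; "dq": joint speeds; "tau": joint torques, N m; "eef_pos": TCP position; "ee_rot": TCP orientation; "force": force on the tool from outside, world axes, zero at the start; "wrist_torque": the same for the moment, N m; "grip_width": opening from 0.0 (shut) to 1.0 (fully open).
Only numpy, scipy, OpenCV 4.12 (cv2) and the standard library are available. Lean on these libraries where they do the work, as an engineer would, in place of code of your own. Each camera call takes 0.05 s, during which the arm holds its last target.

## Task

The empty display stand on the shop counter is missing its tray. Pick up the green tray by its centre tube, keep it level, lower it gently over the stand's brass rod without dropping it until it sits flat on the wooden base, and let go. Leave the blue tray where it is.

Things in the scene. Friction and masses are not known exactly. Their poses are not given: they have to be found in the camera images.
- green_tray_mid (a point): Green tray, loose, buttons fixed on it: disc 140 mm across, 8 mm thick (edge 18 mm high), with an upright round centre tube, 36 mm outside, open right through with a 24 mm bore; 110 mm from underside to tube top; about 250 g. Hold the tube near its top. This point: on the tube's axis, 55 mm above the underside, 55 mm below the tube's top. z is the tube's axis, up.
- blue_tray_mid (a point): Blue tray, otherwise the same shape and size as the green one, loose on the counter; to be left alone. This point is on its tube's axis, half-way up (55 mm above its underside).
- seat (a point): Empty stand, fixed: round dark wooden base 120 mm across, 20 mm high, with an upright brass rod, 12 mm thick, tapering to 4 mm in its top 12 mm. This point: on the rod's axis at the base's top face, where the tray comes to rest; rod tip 118 mm above it; z up. The stand at the counter's far edge with a cream tray is finished, not part of the job.
Things that resemble listed ones, but are neither listed nor needed, are in the scene too. Of the things that look like the part that bears green_tray_mid, the smaller one is meant. What is shaped like the part that bears seat but red is not meant.

How it is judged:
By the outcome, as a careful person would: the job done as asked, in the order asked, and still so for the second after the job is handed in, with the robot touching nothing.
It also fails if it takes over 48 s, if anything falls off the work surface, if the arm or the gripper's body presses on something with over 40 N, if the wrist force passes 120 N, or if a joint passes its speed limit or range.

## Working session

There is one attempt and no reset: what is moved stays moved. The work goes in short steps, Python scripts to look and compute and a tool call to move; the robot and the scene stay as the last step left them, time stands still between calls to the robot, and variables do not carry over. Pictures are saved under pics/ and viewed, and the job is handed in when it is done.

Besides the shell and the picture viewer there is one more tool, called after "Emit:" as name(argument=value, ...) on one line, values as JSON. jog_arm: Moves the arm, as the interface text tells. Its arguments: {"type":"object","properties":{"targets":{"type":"array"},"fingers":{"type":"number"},"grip_force":{"type":"number"}},"required":["targets"]}

```bash
ls; mkdir -p pics; cat > h.py <<'E'
import numpy as np, cv2
from rig import ctrl
def cap(n,f):
    s=ctrl.sense(); c=ctrl.capture(n); cv2.imwrite('pics/'+f,cv2.cvtColor(c['img'],cv2.COLOR_RGB2BGR)); return c,s
E
python3 - <<'E'
from h import *
import pickle
d={}
for n in ('scene','top','wrist'):
    c,s=cap(n,n+'0.png'); d[n]=(c,s)
    for t in ('green_tray_mid','blue_tray_mid','seat'):
        for m in ctrl.boxes_of(n,t): print(n,t,round(m['score'],2),np.round(m['box']))
pickle.dump(d,open('d0.pkl','wb'))
for n in ('scene','top'): print(n,d[n][0]['k1'],d[n][0]['intrinsics'].tolist() if hasattr(d[n][0]['intrinsics'],'tolist') else d[n][0]['intrinsics'],np.round(d[n][0]['T'],3).tolist())
print(np.round(d['wrist'][0]['mount'],3).tolist());print(s)
E
```

```text
pics
scene green_tray_mid 0.98 [287. 213. 354. 275.]
scene green_tray_mid 0.65 [380. 174. 468. 262.]
scene blue_tray_mid 0.72 [382. 301. 458. 374.]
scene seat 0.94 [173. 122. 221. 174.]
scene seat 0.62 [222.  88. 272. 144.]
top green_tray_mid 0.76 [198. 239. 294. 337.]
top green_tray_mid 0.56 [260. 151. 330. 220.]
top seat 0.91 [445. 189. 509. 244.]
top seat 0.55 [438. 116. 495. 174.]
scene -0.07136160738033664 [[419.7393975983818, 0.0, 317.8787847340219], [0.0, 419.7393975983818, 198.48339652011512], [0.0, 0.0, 1.0]] [[-0.763, -0.532, 0.367, 812.395], [0.646, -0.643, 0.413, 360.918], [0.016, 0.552, 0.834, 803.51], [0.0, 0.0, 0.0, 1.0]]
top -0.04565628290223945 [[363.7547074534807, 0.0, 322.4786267335347], [0.0, 363.7547074534807, 203.12474989259812], [0.0, 0.0, 1.0]] [[-0.025, 0.99, -0.142, 377.434], [-1.0, -0.023, 0.017, 11.565], [0.013, 0.142, 0.99, 772.348], [0.0, 0.0, 0.0, 1.0]]
[[1.0, 0.001, 0.001, 0.417], [0.001, 0.285, -0.958, -124.477], [-0.001, 0.958, 0.285, 72.688], [0.0, 0.0, 0.0, 1.0]]
{'time_s': 0.4, 'joints': array([-1.55739565e+00,  3.13004513e-01,  1.49780848e+00, -1.62068210e-06,
        1.33104572e+00, -2.23367584e-01]), 'dq': array([ 1.66378945e-04,  1.81566155e-03,  5.14037815e-04,  1.26930070e-03,
        1.78862135e-03, -5.19122185e-05]), 'tau': array([-6.78160795e-04, -4.11816752e+01, -2.59664708e+01, -1.85131357e-04,
        1.33162870e-03, -1.54416375e-05]), 'eef_pos': array([ 123.1490033 , -510.31187866,  248.19979732]), 'ee_rot': array([ 0.55562714, -0.5554816 ,  0.43750599, -0.43738677]), 'force': array([-0.11911981,  0.55156176, -0.29603314]), 'wrist_torque': array([-0.01027898, -0.00717277,  0.02795881]), 'grip_width': 1.000738085797485}
```

View pictures.

View pics/scene0.png

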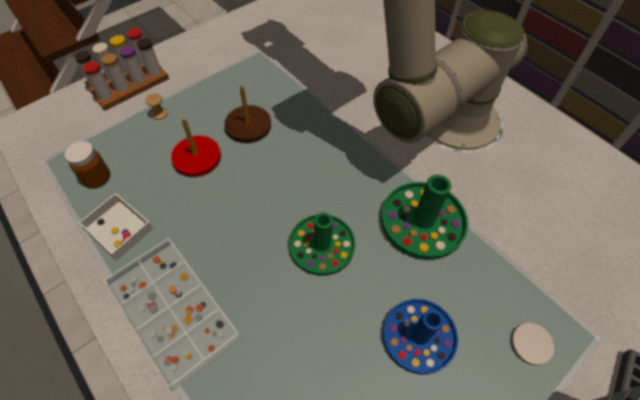

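View pics/top0.png

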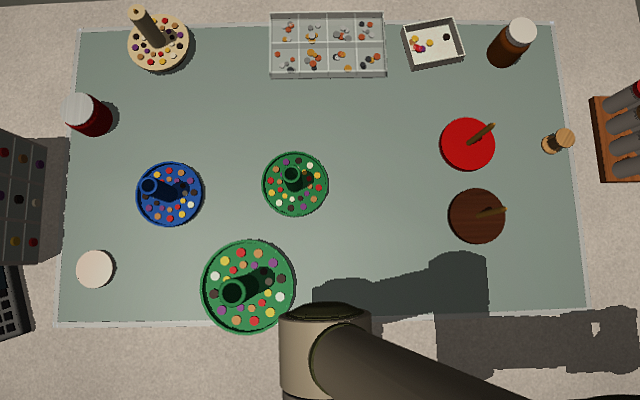

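View pics/wrist0.png

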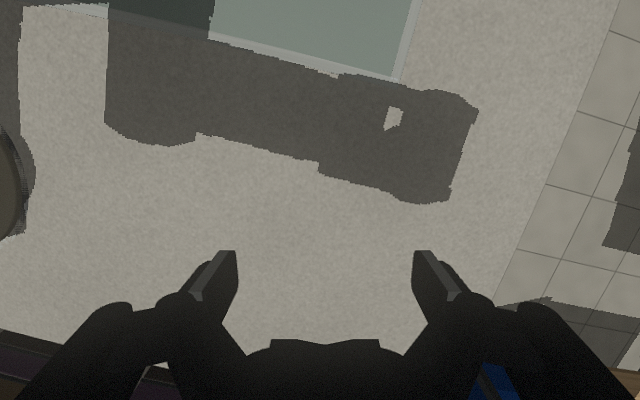

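Green candidates are at top (295,184) (scene (321,244)) and the larger one at top (248,286) (scene (424,218)). The smaller, at (295,184), is meant. Stand candidates are the brown one at top (477,216) and the red one at (467,144). The brown one is meant. I'll confirm in a crop and measure.

```bash
cat >> h.py <<'E'
from scipy.optimize import least_squares
def camT(c,s=None):
    if 'T' in c: return np.array(c['T'])
    w,x,y,z=s['ee_rot']
    from scipy.spatial.transform import Rotation as R
    M=np.eye(4); M[:3,:3]=R.from_quat([x,y,z,w]).as_matrix(); M[:3,3]=s['eef_pos']
    return M@np.array(c['mount'])
def proj(P,c,T):
    P=np.atleast_2d(P); q=(P-T[:3,3])@T[:3,:3]
    u=np.stack([q[:,0]/-q[:,2],-q[:,1]/-q[:,2]],1)
    u=u*(1+c['k1']*(u**2).sum(1,keepdims=True))
    K=np.array(c['intrinsics']); return u*[K[0,0],K[1,1]]+K[:2,2]
def ray(px,c,T,z):
    return least_squares(lambda a:(proj([a[0],a[1],z],c,T)[0]-px),[400,0]).x
def circ(x,y,r,z,n=90):
    a=np.linspace(0,2*np.pi,n,endpoint=False); return np.stack([x+r*np.cos(a),y+r*np.sin(a),np.full(n,z)],1)
D=np.stack([np.cos(np.arange(36)*np.pi/18),np.sin(np.arange(36)*np.pi/18)],1)
def sup(pts): return (pts@D.T).max(0)
def cyl(x,y,r,z0,z1): return np.vstack([circ(x,y,r,z0),circ(x,y,r,z1)])
E
python3 - <<'E'
from h import *
import pickle
d=pickle.load(open('d0.pkl','rb'))
obs={}
for n in ('scene','top'):
    c=ctrl.capture(n); d[n]=c
    for t in ('green_tray_mid','seat'):
        for m in ctrl.regions_of(n,t):
            print(n,t,round(m['score'],2),np.round(m['box']))
            obs.setdefault((n,t),[]).append(m)
pickle.dump((d,obs),open('d1.pkl','wb'))
img=d['top']['img'][:, :, ::-1]
cr=np.hstack([cv2.resize(img[140:340,180:345],None,fx=2.4,fy=2.4,interpolation=cv2.INTER_CUBIC),cv2.resize(img[100:300,420:545],None,fx=2.4,fy=2.4,interpolation=cv2.INTER_CUBIC)])
cv2.imwrite('pics/crop1.png',cr)
for t,mods,px in (('green_tray_mid',lambda x,y:cyl(x,y,70,0,18),{'top':(295,184),'scene':(321,244)}),('seat',lambda x,y:cyl(x,y,60,0,20),{'top':(477,216),'scene':(247,122)})):
  for n in ('scene','top'):
    c=d[n];T=camT(c)
    best=[m for m in obs[(n,t)] if m['region'][px[n][1]-8:px[n][1]+8,px[n][0]-8:px[n][0]+8].any()]
    if not best: print('none',n,t); continue
    m=best[0]; k=m['region'].astype(np.uint8)
    # opening removes rod / tube
    k=cv2.morphologyEx(k,cv2.MORPH_OPEN,cv2.getStructuringElement(cv2.MORPH_ELLIPSE,(21,21)))
    p=np.argwhere(k)[:,::-1]+.0
    o=sup(p)+.5
    x0=ray(np.array(px[n],float),c,T,15)
    r=least_squares(lambda a:sup(proj(mods(*a),c,T))-o,x0,loss='soft_l1')
    print(n,t,r.x,'rms',np.sqrt(np.mean((sup(proj(mods(*r.x),c,T))-o)**2)))
E
```

```text
scene green_tray_mid 0.89 [286. 216. 354. 275.]
scene green_tray_mid 0.61 [380. 173. 468. 262.]
scene seat 0.67 [226.  87. 270. 142.]
scene seat 0.65 [170. 122. 224. 178.]
top green_tray_mid 0.79 [262. 150. 330. 217.]
top green_tray_mid 0.59 [199. 237. 292. 337.]
top seat 0.78 [446. 188. 508. 243.]
top seat 0.74 [440. 118. 494. 172.]
scene green_tray_mid [531.12650006  59.62001157] rms 0.2787293958822326
top green_tray_mid [530.0573267   58.07024968] rms 0.7153272828494561
scene seat [ 451.55485038 -324.78109745] rms 0.3955135516560706
top seat [ 452.26415208 -327.6908603 ] rms 0.4382563648116053
```

View pics/crop1.png

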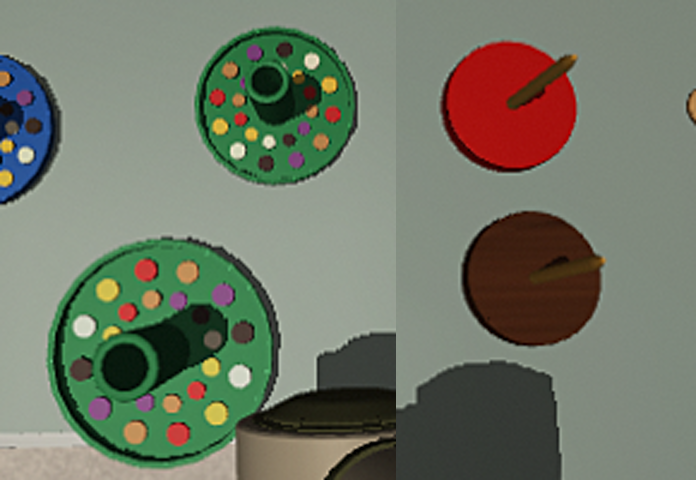

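The crop confirms it: the small green tray's rim fits a 140 mm disc, and the brown stand is the non-red one. Next I'll work out the offsets.

```bash
cat >> h.py <<'E'
from scipy.spatial.transform import Rotation as R
def rot(s):
    w,x,y,z=s['ee_rot']; return R.from_quat([x,y,z,w]).as_matrix()
def off(goal,s=None):
    s=s or ctrl.sense(); M=rot(s)
    print('t',s['time_s'],'pos',np.round(s['eef_pos'],1),'F',np.round(s['force'],1),'grip',round(s['grip_width'],3),'j',np.round(s['joints'],2))
    print('offset m',np.round(M.T@(np.array(goal)-s['eef_pos'])/1000,4))
E
python3 - <<'E'
from h import *
print(np.round(rot(ctrl.sense()),3))
off([530.6,58.8,230])
E
```

```text
[[ 0.235  0.     0.972]
 [-0.972  0.     0.235]
 [-0.    -1.     0.   ]]
t 0.9 pos [ 123.2 -510.3  248.3] F [-0.1  0.  -0.4] grip 1.001 j [-1.56  0.31  1.5   0.    1.33 -0.22]
offset m [-0.4577  0.0183  0.5296]
```

Emit:
jog_arm(targets=[{"offset": [-0.01, 0, 0.012], "yaw": 0}, {"offset": [-0.03, 0, 0.035], "yaw": 0}, {"offset": [-0.055, 0, 0.064], "yaw": 0}, {"offset": [-0.08, 0, 0.093], "yaw": 0}, {"offset": [-0.105, 0, 0.122], "yaw": 0}, {"offset": [-0.13, 0, 0.15], "yaw": 0}, {"offset": [-0.155, 0, 0.18], "yaw": 0}, {"offset": [-0.18, 0, 0.208], "yaw": 0}, {"offset": [-0.205, 0, 0.237], "yaw": 0}, {"offset": [-0.23, 0, 0.266], "yaw": 0}, {"offset": [-0.255, 0, 0.295], "yaw": 0}, {"offset": [-0.275, 0, 0.318], "yaw": 0}], fingers=0.0854)

```text
time_s: 1.9
eef_pos: [368.7, -166.2, 248.6]
ee_rot: [0.556, -0.556, 0.437, -0.437]
force: [0.2, -1.3, -0.3]
grip_width: 0.999
```

```bash
python3 -c "
from h import *
off([530.6,58.8,230])"
```

```text
t 1.9 pos [ 368.7 -166.2  248.6] F [ 0.2 -1.3 -0.3] grip 0.999 j [-0.72  0.04  1.82  0.    1.27  0.62]
offset m [-0.1806  0.0186  0.2103]
```

Emit:
jog_arm(targets=[{"offset": [-0.022, 0.002, 0.026], "yaw": 0}, {"offset": [-0.045, 0.004, 0.052], "yaw": 0}, {"offset": [-0.07, 0.007, 0.08], "yaw": 0}, {"offset": [-0.095, 0.01, 0.11], "yaw": 0}, {"offset": [-0.12, 0.013, 0.14], "yaw": 0}, {"offset": [-0.145, 0.015, 0.168], "yaw": 0}, {"offset": [-0.163, 0.017, 0.19], "yaw": 0}, {"offset": [-0.175, 0.0185, 0.204], "yaw": 0}, {"offset": [-0.1806, 0.0186, 0.2103], "yaw": 0}, {"offset": [-0.1806, 0.0186, 0.2103], "yaw": 0}, {"offset": [-0.1806, 0.0186, 0.2103], "yaw": 0}])

```text
time_s: 2.82
eef_pos: [530.3, 58.3, 230.0]
ee_rot: [-0.556, 0.556, -0.437, 0.437]
force: [-0.4, -0.4, 0.8]
grip_width: 1.004
```

```bash
python3 -c "
from h import *
off([530.6,58.8,90])
c,s=cap('wrist','wrist1.png')
T=camT(c,s)
for a in (proj([530.6,58.8,110],c,T),proj([530.6,58.8,0],c,T)): print(a)
im=cv2.imread('pics/wrist1.png')
for pts in (circ(530.6,58.8,18,110),circ(530.6,58.8,70,18)):
  cv2.polylines(im,[proj(pts,c,T).astype(int)],True,(0,0,255),1)
cv2.imwrite('pics/wrist1b.png',im)
"
```

```text
t 2.8167 pos [530.3  58.3 230. ] F [-0.4 -0.4  0.8] grip 1.004 j [-0.11  0.35  1.5  -0.    1.29  1.22]
offset m [-0.0005  0.14    0.0003]
[[323.60661822 199.49195164]]
[[323.84565148 173.71621363]]
```

View pics/wrist1b.png

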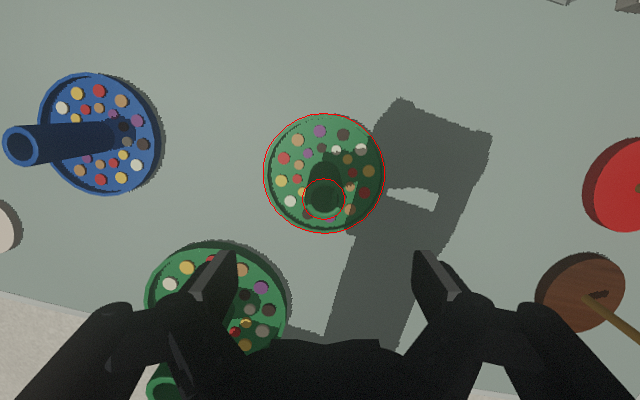

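The overlay matches the tray rim and tube within about 1 px. I'll descend halfway and check clearance from the big tray's tube.

Emit:
jog_arm(targets=[{"offset": [-0.0005, 0.015, 0], "yaw": 0}, {"offset": [-0.0005, 0.035, 0], "yaw": 0}, {"offset": [-0.0005, 0.055, 0], "yaw": 0}, {"offset": [-0.0005, 0.07, 0], "yaw": 0}, {"offset": [-0.0005, 0.08, 0], "yaw": 0}, {"offset": [-0.0005, 0.085, 0], "yaw": 0}, {"offset": [-0.0005, 0.085, 0], "yaw": 0}])

```text
time_s: 3.45
eef_pos: [529.8, 57.8, 144.8]
ee_rot: [-0.555, 0.556, -0.438, 0.438]
force: [-0.7, -0.7, 0.3]
grip_width: 1.001
```

```bash
python3 -c "
from h import *
off([530.6,58.8,92])
cap('scene','scene1.png')"
```

```text
t 3.45 pos [529.8  57.8 144.8] F [-0.7 -0.7  0.3] grip 1.001 j [-0.11  0.43  1.61 -0.    1.1   1.22]
offset m [-0.0008  0.0528  0.001 ]
```

View pics/scene1.png

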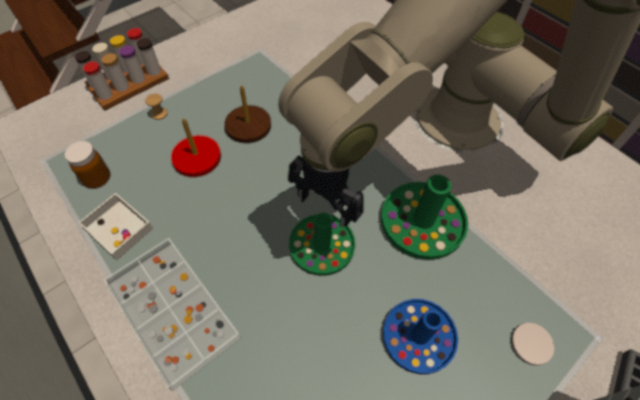

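The gripper is centred over the small tube at about (325,215), and the forearm is well clear of the big tray at (424,218). I'll descend and close.

Emit:
jog_arm(targets=[{"offset": [-0.0008, 0.012, 0.001], "yaw": 0}, {"offset": [-0.0008, 0.025, 0.001], "yaw": 0}, {"offset": [-0.0008, 0.038, 0.001], "yaw": 0}, {"offset": [-0.0008, 0.047, 0.001], "yaw": 0}, {"offset": [-0.0008, 0.053, 0.001], "yaw": 0}, {"offset": [-0.0008, 0.053, 0.001], "yaw": 0}, {"offset": [-0.0008, 0.053, 0.001], "yaw": 0}])

```text
time_s: 4.08
eef_pos: [531.3, 58.8, 93.1]
ee_rot: [0.556, -0.555, 0.437, -0.438]
force: [0.2, 0.3, 0.4]
grip_width: 1.001
```

Emit:
jog_arm(targets=[{"offset": [0, 0, 0], "yaw": 0}, {"offset": [0, 0, 0], "yaw": 0}, {"offset": [0, 0, 0], "yaw": 0}, {"offset": [0, 0, 0], "yaw": 0}, {"offset": [0, 0, 0], "yaw": 0}, {"offset": [0, 0, 0], "yaw": 0}, {"offset": [0, 0, 0], "yaw": 0}, {"offset": [0, 0, 0], "yaw": 0}, {"offset": [0, 0, 0], "yaw": 0}, {"offset": [0, 0, 0], "yaw": 0}, {"offset": [0, 0, 0], "yaw": 0}, {"offset": [0, 0, 0], "yaw": 0}], fingers=0.02, grip_force=45)

```text
time_s: 5.08
eef_pos: [531.6, 58.7, 93.7]
ee_rot: [0.556, -0.555, 0.437, -0.439]
force: [0.2, -1.3, 5.4]
grip_width: 0.407
```

```bash
python3 -c "
from h import *
off([530.6,58.8,262])
cap('wrist','wrist2.png')"
```

```text
t 5.0833 pos [531.6  58.7  93.7] F [ 0.2 -1.3  5.4] grip 0.407 j [-0.11  0.51  1.65 -0.    0.98  1.23]
offset m [-1.000e-04 -1.683e-01 -6.000e-04]
```

View pics/wrist2.png

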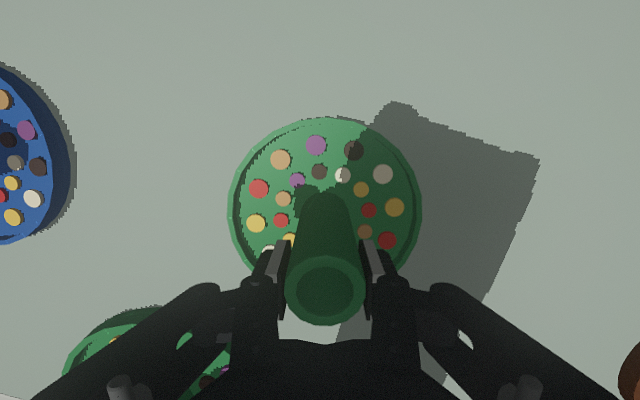

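The jaws are on the tube sides at about (325,285). The opening of 0.407 is about 35 mm, close to the tube diameter. I'll settle the grip and lift.

Emit:
jog_arm(targets=[{"offset": [0, 0, 0], "yaw": 0}, {"offset": [0, 0, 0], "yaw": 0}, {"offset": [0, 0, 0], "yaw": 0}, {"offset": [0, -0.003, 0], "yaw": 0}, {"offset": [0, -0.008, 0], "yaw": 0}, {"offset": [0, -0.015, 0], "yaw": 0}, {"offset": [0, -0.025, 0], "yaw": 0}, {"offset": [0, -0.038, 0], "yaw": 0}, {"offset": [0, -0.05, 0], "yaw": 0}, {"offset": [0, -0.06, 0], "yaw": 0}, {"offset": [0, -0.066, 0], "yaw": 0}, {"offset": [0, -0.068, 0], "yaw": 0}], grip_force=60)

```text
time_s: 6.13
eef_pos: [531.8, 58.7, 162.9]
ee_rot: [0.556, -0.555, 0.436, -0.439]
force: [-0.3, 0.2, -2.6]
grip_width: 0.4
```

Emit:
jog_arm(targets=[{"offset": [0, -0.005, 0], "yaw": 0}, {"offset": [0, -0.015, 0], "yaw": 0}, {"offset": [0, -0.03, 0], "yaw": 0}, {"offset": [0, -0.047, 0], "yaw": 0}, {"offset": [0, -0.064, 0], "yaw": 0}, {"offset": [0, -0.08, 0], "yaw": 0}, {"offset": [0, -0.092, 0], "yaw": 0}, {"offset": [0, -0.1, 0], "yaw": 0}, {"offset": [0, -0.103, 0], "yaw": 0}, {"offset": [0, -0.103, 0], "yaw": 0}])

```text
time_s: 6.97
eef_pos: [531.4, 58.8, 266.3]
ee_rot: [0.556, -0.555, 0.436, -0.439]
force: [-0.3, -0.1, -2.3]
grip_width: 0.401
```

```bash
python3 -c "
from h import *
off([452,-326,262])
c,s=cap('wrist','wrist3.png')
c,s=cap('scene','scene3.png')"
```

```text
t 6.9667 pos [531.4  58.8 266.3] F [-0.3 -0.1 -2.3] grip 0.401 j [-0.11  0.32  1.44 -0.    1.38  1.23]
offset m [ 0.3556  0.0044 -0.1673]
```

View pics/wrist3.png

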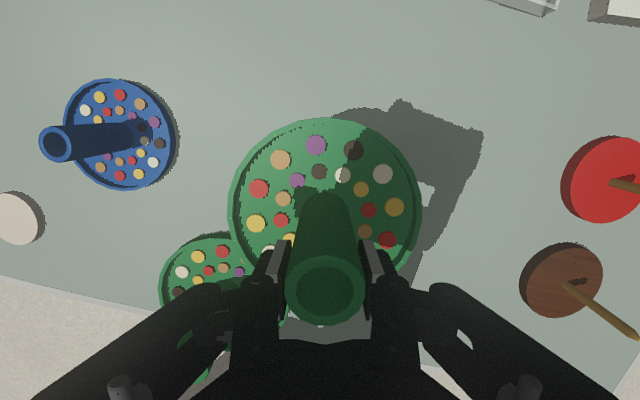

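View pics/scene3.png

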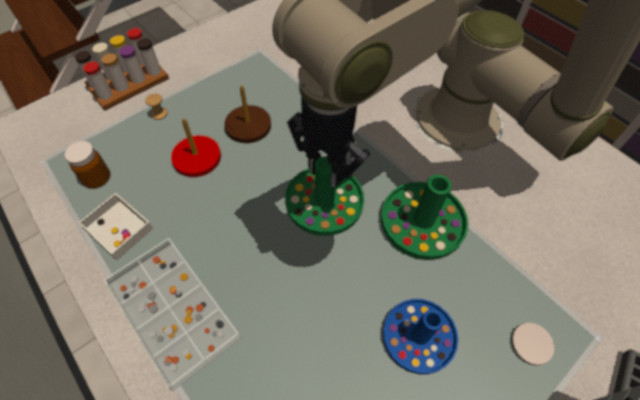

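The tray is held: its position in the wrist view hasn't changed, and the force is about 2.4 N (its weight). Before carrying it I'll check the rod model against all three views.

```bash
python3 -c "
from h import *
import pickle
s=ctrl.sense(); 
outs=[]
for n,bx in (('wrist',(500,640,230,360)),('scene',(200,300,70,160)),('top',(430,530,170,260))):
  c=ctrl.capture(n); T=camT(c,s); x,y=452,-326.2
  big=cv2.resize(np.ascontiguousarray(c['img'][bx[2]:bx[3],bx[0]:bx[1],::-1]),(390,390 ),interpolation=cv2.INTER_CUBIC)
  f=np.array([390/(bx[1]-bx[0]),390/(bx[3]-bx[2])])
  def d(P,col,cl=True): cv2.polylines(big,[np.round((proj(P,c,T)+.5-[bx[0],bx[2]])*f).astype(int)],cl,col,1)
  d(circ(x,y,60,20),(0,255,255)); d(circ(x,y,6,20),(255,255,0)); d(circ(x,y,2,138),(255,0,255)); d(np.array([[x,y,20],[x,y,138]]),(255,255,255),False)
  outs.append(big[:, :266] if n!='wrist' else big[:, :266])
  outs[-1]=cv2.resize(big,(266,266))
  cv2.imwrite('pics/rod_%s.png'%n,big)
cv2.imwrite('pics/rod.png',np.hstack(outs))
"
```

```text
(no output)
```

View pics/rod.png

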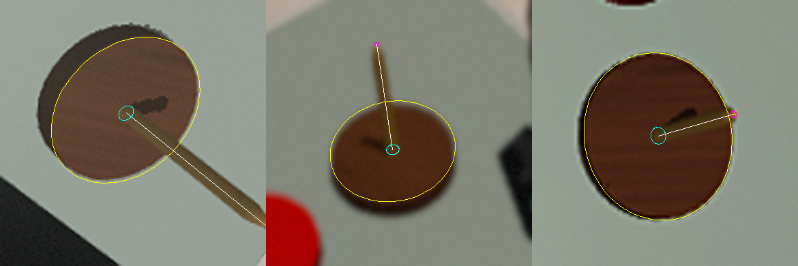

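The rod and base overlays coincide within about 1 px in all three views, so seat ≈ (452, -326, 20). Carrying.

Emit:
jog_arm(targets=[{"offset": [0.005, 0, -0.0023], "yaw": 0}, {"offset": [0.015, 0, -0.007], "yaw": 0}, {"offset": [0.03, 0, -0.014], "yaw": 0}, {"offset": [0.05, 0, -0.0235], "yaw": 0}, {"offset": [0.07, 0, -0.033], "yaw": 0}, {"offset": [0.09, 0, -0.042], "yaw": 0}, {"offset": [0.11, 0, -0.0515], "yaw": 0}, {"offset": [0.13, 0, -0.061], "yaw": 0}, {"offset": [0.15, 0, -0.07], "yaw": 0}, {"offset": [0.17, 0, -0.0795], "yaw": 0}, {"offset": [0.185, 0, -0.0865], "yaw": 0}, {"offset": [0.2, 0, -0.0935], "yaw": 0}])

```text
time_s: 8.22
eef_pos: [486.2, -159.3, 265.2]
ee_rot: [0.555, -0.555, 0.437, -0.439]
force: [0.2, 0.7, -2.3]
grip_width: 0.402
```

```bash
python3 -c "
from h import *
off([453,-326,264])"
```

```text
t 8.2167 pos [ 486.2 -159.3  265.2] F [ 0.2  0.7 -2.3] grip 0.402 j [-0.55  0.27  1.51  0.    1.36  0.79]
offset m [ 0.1544  0.0013 -0.0711]
```

Emit:
jog_arm(targets=[{"offset": [0.015, 0, -0.007], "yaw": 0}, {"offset": [0.033, 0, -0.015], "yaw": 0}, {"offset": [0.052, 0, -0.024], "yaw": 0}, {"offset": [0.071, 0, -0.0327], "yaw": 0}, {"offset": [0.09, 0, -0.0414], "yaw": 0}, {"offset": [0.109, 0.001, -0.05], "yaw": 0}, {"offset": [0.126, 0.001, -0.058], "yaw": 0}, {"offset": [0.14, 0.001, -0.0645], "yaw": 0}, {"offset": [0.149, 0.001, -0.0686], "yaw": 0}, {"offset": [0.1544, 0.0013, -0.0711], "yaw": 0}, {"offset": [0.1544, 0.0013, -0.0711], "yaw": 0}, {"offset": [0.1544, 0.0013, -0.0711], "yaw": 0}])

```text
time_s: 9.22
eef_pos: [453.0, -325.7, 264.0]
ee_rot: [0.556, -0.555, 0.437, -0.439]
force: [0.4, 0.6, -2.2]
grip_width: 0.406
```

```bash
cat > ov.py <<'E'
from h import *
import sys
tag=sys.argv[1]; zoff=93.7
off([453,-326,200])
s=ctrl.sense(); M=rot(s); o=s['eef_pos']; print('tool y',np.round(M[:,1],4))
x,y=(o-1*M[:,2])[:2]; z=o[2]-zoff
outs=[]
for n,bx in (('scene',(180,310,30,160)),('top',(420,550,150,280)),('wrist',(190,450,80,340))):
  c=ctrl.capture(n); T=camT(c,s)
  f=390/(bx[1]-bx[0]); big=cv2.resize(np.ascontiguousarray(c['img'][bx[2]:bx[3],bx[0]:bx[1],::-1]),(390,390),interpolation=cv2.INTER_CUBIC)
  def d(P,col,cl=True): cv2.polylines(big,[np.round((proj(P,c,T)+.5-[bx[0],bx[2]])*f).astype(int)],cl,col,1)
  d(circ(x,y,70,z+18),(0,255,255)); d(circ(x,y,18,z+110),(255,255,0)); d(circ(452,-326,6,126),(255,0,255)); d(np.array([[452,-326,20],[452,-326,138]]),(255,255,255),False)
  outs.append(cv2.resize(big,(266,266)) if n!='x' else big)
  cv2.imwrite(f'pics/{tag}_{n}.png',big)
cv2.imwrite(f'pics/{tag}.png',np.hstack(outs))
E
python3 ov.py p1
```

```text
t 9.2167 pos [ 453.  -325.7  264. ] F [ 0.4  0.6 -2.2] grip 0.406 j [-0.83  0.37  1.37  0.    1.39  0.5 ]
offset m [ 0.0002  0.064  -0.0003]
tool y [ 2.7e-03 -7.0e-04 -1.0e+00]
```

View pics/p1.png

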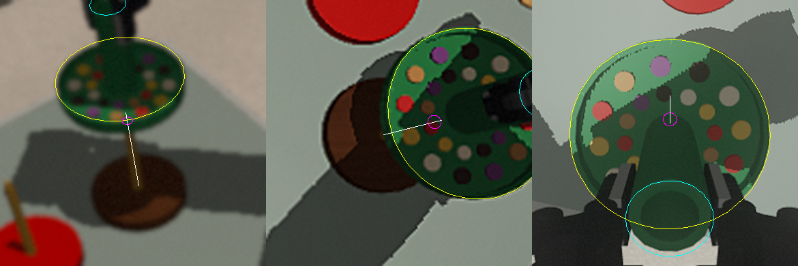

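The tray matches the model (level, axis over the rod) in all three views. I'll lower it so the rod enters the bore.

Emit:
jog_arm(targets=[{"offset": [0, 0.004, 0], "yaw": 0}, {"offset": [0, 0.01, 0], "yaw": 0}, {"offset": [0, 0.016, 0], "yaw": 0}, {"offset": [0, 0.021, 0], "yaw": 0}, {"offset": [0, 0.026, 0], "yaw": 0}, {"offset": [0, 0.031, 0], "yaw": 0}, {"offset": [0, 0.036, 0], "yaw": 0}, {"offset": [0, 0.041, 0], "yaw": 0}, {"offset": [0, 0.045, 0], "yaw": 0}, {"offset": [0, 0.048, 0], "yaw": 0}, {"offset": [0, 0.05, 0], "yaw": 0}, {"offset": [0, 0.05, 0], "yaw": 0}])

```text
time_s: 10.37
eef_pos: [453.3, -325.3, 213.8]
ee_rot: [0.556, -0.555, 0.437, -0.438]
force: [-0.4, 0.7, -3.8]
grip_width: 0.396
```

```bash
python3 ov.py p2
```

```text
t 10.3667 pos [ 453.3 -325.3  213.8] F [-0.4  0.7 -3.8] grip 0.396 j [-0.83  0.41  1.45  0.    1.28  0.5 ]
offset m [ 0.0006  0.0138 -0.0005]
tool y [ 2.5e-03 -6.0e-04 -1.0e+00]
```

View pics/p2.png

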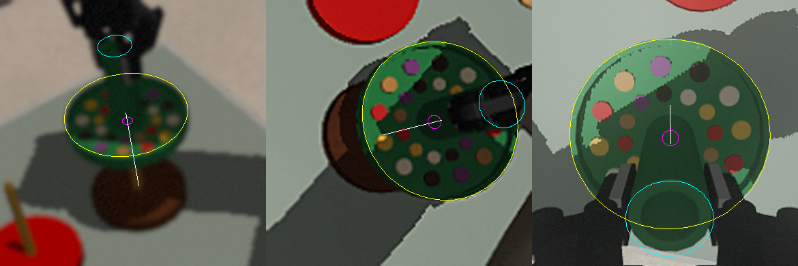

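No contact force with the rod about 18 mm inside the bore, so I'll go on down.

Emit:
jog_arm(targets=[{"offset": [0.0005, 0.004, -0.0005], "yaw": 0}, {"offset": [0.0005, 0.01, -0.0005], "yaw": 0}, {"offset": [0.0005, 0.018, -0.0005], "yaw": 0}, {"offset": [0.0005, 0.026, -0.0005], "yaw": 0}, {"offset": [0.0005, 0.034, -0.0005], "yaw": 0}, {"offset": [0.0005, 0.042, -0.0005], "yaw": 0}, {"offset": [0.0005, 0.05, -0.0005], "yaw": 0}, {"offset": [0.0005, 0.058, -0.0005], "yaw": 0}, {"offset": [0.0005, 0.066, -0.0005], "yaw": 0}, {"offset": [0.0005, 0.073, -0.0005], "yaw": 0}, {"offset": [0.0005, 0.078, -0.0005], "yaw": 0}, {"offset": [0.0005, 0.08, -0.0005], "yaw": 0}])

```text
time_s: 11.52
eef_pos: [453.2, -325.9, 133.4]
ee_rot: [0.556, -0.555, 0.437, -0.438]
force: [-0.5, -0.4, -2.6]
grip_width: 0.408
```

```bash
python3 ov.py p3
```

```text
t 11.5167 pos [ 453.2 -325.9  133.4] F [-0.5 -0.4 -2.6] grip 0.408 j [-0.83  0.5   1.55  0.    1.1   0.5 ]
offset m [ 0.0001 -0.0666 -0.0001]
tool y [ 2.4e-03 -5.0e-04 -1.0e+00]
```

View pics/p3.png

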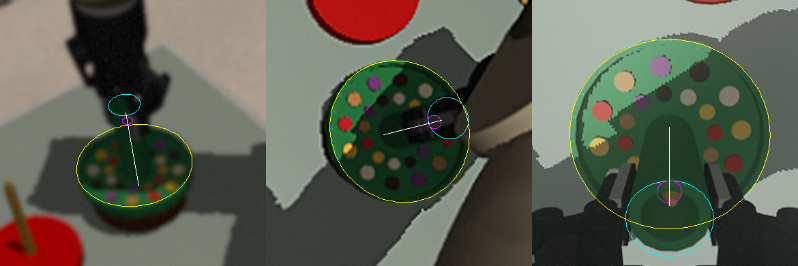

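The rod tip shows inside the tube in the wrist crop at (672,198). About 20 mm is left, so I'll slow down.

Emit:
jog_arm(targets=[{"offset": [0, 0.002, 0], "yaw": 0}, {"offset": [0, 0.005, 0], "yaw": 0}, {"offset": [0, 0.008, 0], "yaw": 0}, {"offset": [0, 0.011, 0], "yaw": 0}, {"offset": [0, 0.013, 0], "yaw": 0}, {"offset": [0, 0.015, 0], "yaw": 0}, {"offset": [0, 0.0165, 0], "yaw": 0}, {"offset": [0, 0.0175, 0], "yaw": 0}, {"offset": [0, 0.0175, 0], "yaw": 0}])

```text
time_s: 12.42
eef_pos: [453.5, -326.2, 116.8]
ee_rot: [0.556, -0.555, 0.436, -0.439]
force: [-0.6, 0.2, -3.5]
grip_width: 0.406
```

Emit:
jog_arm(targets=[{"offset": [0, 0.0005, 0], "yaw": 0}, {"offset": [0, 0.001, 0], "yaw": 0}, {"offset": [0, 0.0015, 0], "yaw": 0}, {"offset": [0, 0.0015, 0], "yaw": 0}])

```text
time_s: 12.75
eef_pos: [453.5, -326.2, 115.3]
ee_rot: [0.556, -0.555, 0.436, -0.439]
force: [-0.0, -1.6, -2.0]
grip_width: 0.405
```

Emit:
jog_arm(targets=[{"offset": [0, 0.0005, 0], "yaw": 0}, {"offset": [0, 0.001, 0], "yaw": 0}, {"offset": [0, 0.001, 0], "yaw": 0}])

```text
time_s: 13.0
eef_pos: [453.5, -326.2, 114.2]
ee_rot: [0.556, -0.555, 0.436, -0.439]
force: [-0.6, 0.0, -2.4]
grip_width: 0.405
```

Emit:
jog_arm(targets=[{"offset": [0, 0.0005, 0], "yaw": 0}, {"offset": [0, 0.001, 0], "yaw": 0}, {"offset": [0, 0.001, 0], "yaw": 0}])

```text
time_s: 13.25
eef_pos: [453.6, -326.3, 113.8]
ee_rot: [0.556, -0.555, 0.436, -0.439]
force: [-0.7, 1.3, 4.3]
grip_width: 0.407
```

Contact: the force rose by about 6.7 N at z = 113.8, as predicted for a seated tray. Releasing.

Emit:
jog_arm(targets=[{"offset": [0, 0, 0], "yaw": 0}, {"offset": [0, 0, 0], "yaw": 0}, {"offset": [0, 0, 0], "yaw": 0}, {"offset": [0, 0, 0], "yaw": 0}, {"offset": [0, 0, 0], "yaw": 0}, {"offset": [0, 0, 0], "yaw": 0}, {"offset": [0, 0, 0], "yaw": 0}, {"offset": [0, 0, 0], "yaw": 0}], fingers=0.08)

```text
time_s: 13.92
eef_pos: [453.6, -326.3, 113.7]
ee_rot: [0.556, -0.555, 0.436, -0.439]
force: [0.1, -0.7, 0.1]
grip_width: 0.935
```

```bash
python3 ov.py p4
```

```text
t 13.9167 pos [ 453.6 -326.3  113.7] F [ 0.1 -0.7  0.1] grip 0.935 j [-0.83  0.52  1.56  0.    1.05  0.5 ]
offset m [-0.0002 -0.0863 -0.0003]
tool y [ 0.0035 -0.0017 -1.    ]
```

View pics/p4.png

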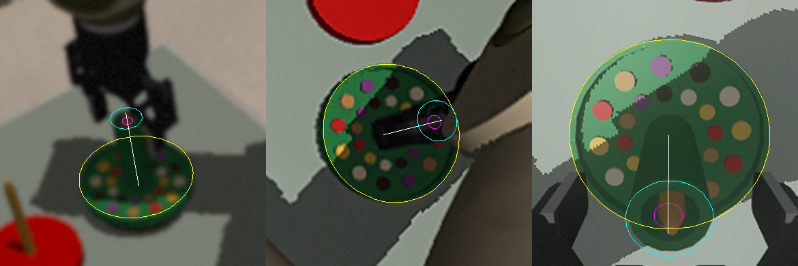

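The tray is seated with the rod inside the bore and the fingers open and clear. Retracting straight up.

Emit:
jog_arm(targets=[{"offset": [0, -0.005, 0], "yaw": 0}, {"offset": [0, -0.015, 0], "yaw": 0}, {"offset": [0, -0.028, 0], "yaw": 0}, {"offset": [0, -0.044, 0], "yaw": 0}, {"offset": [0, -0.06, 0], "yaw": 0}, {"offset": [0, -0.08, 0], "yaw": 0}, {"offset": [0, -0.1, 0], "yaw": 0}, {"offset": [0, -0.12, 0], "yaw": 0}, {"offset": [0, -0.138, 0], "yaw": 0}, {"offset": [0, -0.15, 0], "yaw": 0}, {"offset": [0, -0.155, 0], "yaw": 0}, {"offset": [0, -0.155, 0], "yaw": 0}])

```text
time_s: 15.07
eef_pos: [453.3, -326.2, 270.4]
ee_rot: [0.556, -0.555, 0.435, -0.44]
force: [0.1, 0.5, 1.0]
grip_width: 0.939
```

```bash
python3 -c "
from h import *
off([453,-326,270])
outs=[]
for n,bx in (('wrist',(220,420,120,320)),('scene',(180,310,40,170)),('top',(420,550,150,280))):
  s=ctrl.sense(); c=ctrl.capture(n); T=camT(c,s)
  cv2.imwrite('pics/fin_'+n+'.png',c['img'][:,:,::-1])
  f=266/(bx[1]-bx[0]); big=cv2.resize(np.ascontiguousarray(c['img'][bx[2]:bx[3],bx[0]:bx[1],::-1]),(266,266),interpolation=cv2.INTER_CUBIC)
  for P,col in ((circ(452,-326,70,38),(0,255,255)),(circ(452,-326,18,130),(255,255,0))): cv2.polylines(big,[np.round((proj(P,c,T)+.5-[bx[0],bx[2]])*f).astype(int)],True,col,1)
  outs.append(big)
cv2.imwrite('pics/fin.png',np.hstack(outs))"
```

```text
t 15.0667 pos [ 453.3 -326.2  270.4] F [0.1 0.5 1. ] grip 0.939 j [-0.83  0.37  1.36  0.    1.4   0.5 ]
offset m [-0.0002  0.0004 -0.0002]
```

View pics/fin.png

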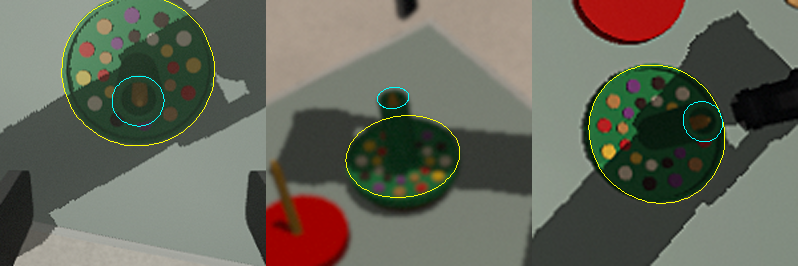

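View pics/fin_scene.png

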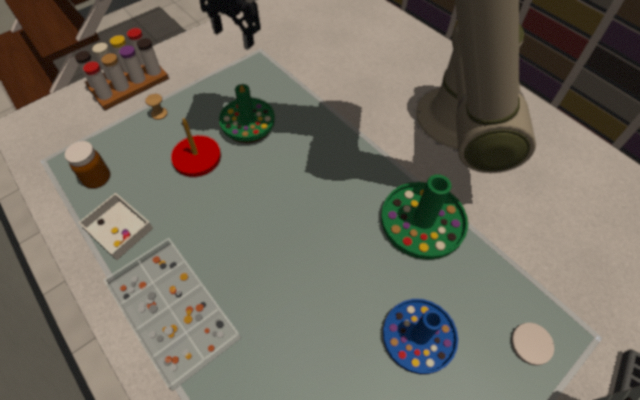

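The small green tray sits flat on the brown stand at scene (246,118), and its rim and tube top match the seated model in all three views. The blue tray (420,336) and big green tray (424,218) haven't moved, and the robot is clear. Handing in.

```bash
python3 -c "
from rig import ctrl
print(ctrl.finish_job())"
```

```text
the job is handed in; nothing more can be done
None
```

The small green tray is now seated on the brown stand. I gripped it near the top of its tube, carried it level and lowered it over the rod. Contact came at the expected height with about 7 N, and I then opened the fingers and backed straight up. I handed in at about 15 s of the 48 s allowed.

In the last check, the tray's rim and tube top matched a model of the tray sitting flat on the base to within about a pixel or two in all three cameras, with the rod visible in the bore. The blue tray, the larger green tray and the red stand looked unmoved, and the robot was touching nothing. None of the checks failed or disagreed.

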